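Lock a filter cartridge into the gas filter station

ROBOT

A 6-joint arm with a two-finger parallel gripper is mounted at the origin on a cart in front of the work surface, level with it; the furniture and walls round the work are solid. World frame = base frame: x ahead of the robot, y to its left, z up, the work surface at z = 0. Lengths are in mm, angles in rad, forces in N, time in s.
With the tool pointing down it reaches from about 350 to 850 mm from the base axis. Payload 8.1 kg.
Tool frame: the origin (TCP) lies between the finger pads, 19 mm behind the fingertips; this is the grasp point; z points along the fingers, y is the line along which they close (so a half turn about z gives the same grasp; the last joint's range is limited). The gripper opens to 85 mm and grips with 20 to 120 N. Pads are 22 mm wide; open, the fingers measure 114 mm over their backs; the gripper's body (76 mm by 85 mm) begins 54 mm behind the grasp point. The pads swing forward as they close: fully open they stand 13 mm farther back than shut.
Start: joints at [-1.297, 0.13, 1.488, -0, 1.523, -0.085], TCP at [210.711, -561.789, 249.992] pointing down, gripper open.
Joint ranges: [-2.96, 2.96], [-0.89, 2.26], [0.02, 2.5], [-1.34, 4.48], [0, 2.73], [-2.66, 2.66]. Speed limits (rad/s): [2.39, 2.39, 2.79, 3.14, 3.14, 3.14].

INTERFACE

Orientations are given as [roll, pitch, yaw] about the fixed x, y, z axes, in that order (R = Rz(yaw) Ry(pitch) Rx(roll)).
In Python, from station import status, imaging, job gives the robot as it stands. The module is installed in compiled form; this text tells all that it offers.
- The arm moves only by the tool jog_arm, never from a script. Its argument "motion" is a list of rows, each a list of 2 entries, a list of its own where there are three numbers: the shift along the world's x, y, z in shares of 1 m (1.0 is 1 m), then the turn, a rotation vector about the world's x, y, z in fractions of the full range, 1 being 180 degrees. In form: [[[dx, dy, dz], [wx, wy, wz]], ...]. A call has 1 to 12 rows; each row is the pose to reach, as a shift and turn from the pose commanded when the call began; what a row does not reach only later rows make up. A row lasts 1/10 s, in which the tool goes at most 50 mm and 8.59 degrees, less where a joint would pass 70% of its speed; a pose out of reach is approached as far as the arm can. A shift or turn number past 1, either way, is cut back to 1. A call with a gripper value outside its range is refused whole. "gripper" is the opening, from -1 (shut) to 1 (fully open), set as the call begins (left out, the last holds). The fingers move at their own pace and stop on an object; "squeeze" is the grip in N (left out, the last holds). Time passes only in rows, so rows that repeat a pose let the fingers close. It gives the time, the measured TCP pose, the force, the opening and the grip force at its end, in the units of the state.
- status.sense(): the state, without advancing time (a new reading comes with each control period).
- imaging.camera(name): name is "side" or "top"; returns the picture (420x560x3 uint8, blue, green, red); there is no depth.
- imaging.get_calibration(name): a dict with "camera_matrix" (3x3 intrinsics, pixels), "k1" (the pictures are not rectified: a ray, as slopes to the right and down, at radius r is drawn at 1 + k1 r^2 times it, then the intrinsics apply), "origin" and "orientation" of the camera in the world. Camera axes: x right, y down, z forward; pixel columns grow to the right and rows downward; lengths in mm; the calibration is good to about 2 mm. A picture is of the moment at which its call begins. get_calibration takes no time and is no camera call.
- job.hand_in(): hands the job in; it is judged then, once.
The state is a dict: "time_s": time; "joints": joint angles; "qd": joint speeds; "joint_efforts": joint torques, N m; "position": TCP position; "ee_rot": TCP orientation; "wrist_force": force on the tool from outside, world axes, zero at the start; "moment": the same for the moment, N m; "finger_gap": opening from 0.0 (shut) to 1.0 (fully open); "grasp_force": force on a finger pad.
Only numpy, scipy, OpenCV 4.12 (cv2) and the standard library are available. Lean on these libraries where they do the work, as an engineer would, in place of code of your own. Each camera call takes 0.05 s, during which the arm holds its last target. There are 200 camera calls.

TASK

The flow-test rig needs its gas filter back before the next unit goes on. Take the filter cartridge (blue winged cap, white pleated element) out of the aluminium tray, lower it into the filter station with its wing in line with the two white marks, push it down against the spring and turn it clockwise to the stop, so that the wing lines up with the red marks and the spring lifts it into its catch; then let go of it. Leave the red-capped blanking plug standing in the tray.

Things in the scene. Friction and masses are not known exactly. Their poses are not given: they have to be found in the camera images.
- cartridge: Filter cartridge, 94 mm tall, about 0.14 kg, upright and loose in the aluminium tray. Origin: centre of its underside, z up its axis. Body 31 mm across with white pleats (z 0 to 41 mm), neck 32 mm across (41 to 62) with two brass lugs (z 42 to 48, 10 mm wide, 45 mm over the tips, along x), blue flange 52 mm across (62 to 68), wing on top. A half turn about z makes no difference.
- wing (a point): On the cartridge's axis, 90 mm above its origin, inside its blue wing grip and a good height for the TCP. The wing is a flat bar with a white line on top, z 68 to 94 mm of the cartridge, 46 mm long along the cartridge's x (above the lugs), 14 mm thick along its y. Same axes as the cartridge.
- plug: Blanking plug, to be left alone: size, axes, lugs and winged cap like the cartridge's, but with a red cap and a plain aluminium body. Stands upright and loose in the same tray (109 x 164 mm, rim 22 mm high), about 0.1 m from the cartridge; either may be at either end.
- station: Filter station, fixed to the bench: base plate x -68 to 122, y +-56, z to 12 mm; round housing 79 mm across with a dark ring on top; copper ports at its sides (y to +-63 mm, z under 50); gauge behind (x 71 to 92 mm, top at z 96). Origin: on the housing's upright axis at bench level; x points to the gauge and along the line of the two red marks (wing direction when locked).
- ring (a point): Centre of the top of the dark bayonet ring, 82 mm above the bench; axes of the station. Bore 36 mm across; two facing notches for the lugs (14 to 18 mm wide) at the white marks, on a line 1.22 rad (70 deg) anticlockwise of the red marks' line, seen from above. The lugs enter as the cartridge's origin comes below 40 mm above the bench; misaligned, they rest on the ring there.
- follower (a joint): Sprung plate in the well that carries the cartridge: 0 m when up (cartridge origin 35 mm above the bench), grows as it is pressed; 3 N at 0, 0.5 N more per mm. At 0.011 to 0.015 (origin 24 to 20 mm; the flange lands on the ring at 20) the lugs pass under the ridge: turn 1.22 rad clockwise to the solid stop. Let go there, it lifts to 0.007 (origin 28 mm) into the catch; unlocked, to 0.
Mind the look-alikes: they are no part of the job. Of the things shaped like the cartridge, the aluminium one is meant.

How it is judged (in metres and radians):
At the end, for the whole second after the job is handed in: The cartridge stands locked: axis within 5 mm of the housing's, origin 25.5 to 30.5 mm above the bench (lifted into the catch), wing within 0.26 rad of the red marks (either way round), tilt under 0.1 rad, at rest; the plug upright within 4 cm of where it stood (horizontal distance between cartridge and station below 0.005 m and z of cartridge in the frame of station between 0.0255 and 0.0305 m and angle between the x axis of cartridge and the x axis of station, either way round below 0.26 rad and angle between cartridge's own z axis and vertical below 0.1 rad and linear speed of cartridge below 0.02 m/s and distance of plug from where it was at the start of the episode below 0.04 m and angle between plug's own z axis and vertical below 0.2 rad); the robot touches nothing.
It fails at once if the blanking plug is knocked over or moved more than 4 cm (distance of plug from where it was at the start of the episode above 0.04 m or angle between plug's own z axis and vertical above 0.5 rad).
It also fails if it takes over 45 s, if anything falls off the work surface, if the arm or the gripper's body presses on something with over 40 N, if the wrist force passes 120 N, or if a joint passes its speed limit or range.

## Working session

There is one attempt and no reset: what is moved stays moved. The work goes in short steps, Python scripts to look and compute and a tool call to move; the robot and the scene stay as the last step left them, time stands still between calls to the robot, and variables do not carry over. Pictures are saved under pics/ and viewed, at most 10 in all, crops included, and the job is handed in when it is done.

Besides the shell and the picture viewer there is one more tool, called after ">>>" by a JSON object that holds its "op" and its "data". jog_arm: Moves the arm, as the interface text tells. Its arguments: {"type":"object","properties":{"motion":{"type":"array"},"gripper":{"type":"number"},"squeeze":{"type":"number"}},"required":["motion"]}

```bash
mkdir -p pics; python3 - <<'E'
from station import status, imaging
import cv2
for n in("top","side"):
    im=imaging.camera(n); cv2.imwrite(f"pics/{n}0.png",im); print(n,imaging.get_calibration(n))
print(status.sense())
E
```

```text
top {'camera_matrix': array([[398.72162201,   0.        , 281.79355017],
       [  0.        , 398.72162201, 209.4290184 ],
       [  0.        ,   0.        ,   1.        ]]), 'k1': -0.07863870820958159, 'origin': array([351.00443233, 244.41154858, 938.1571522 ]), 'orientation': array([-2.96680275,  0.00450747, -1.55716915])}
side {'camera_matrix': array([[488.87515648,   0.        , 280.21419638],
       [  0.        , 488.87515648, 208.52979488],
       [  0.        ,   0.        ,   1.        ]]), 'k1': -0.15265607370700288, 'origin': array([ 366.81274029, -644.48862157,  598.41553136]), 'orientation': array([-2.07470044,  0.02378584, -0.15427369])}
{'time_s': 0.1, 'joints': array([-1.29738493e+00,  1.31070163e-01,  1.48912886e+00,  1.49412632e-05,
        1.52300120e+00, -8.54103100e-02]), 'qd': array([-0.00220025, -0.00143233, -0.00046864, -0.00124148,  0.00112838,
        0.00019105]), 'joint_efforts': array([ 1.44336787e-03, -5.70948458e+01, -5.01942158e+01, -1.81615897e-04,
        8.01361632e-03,  1.35947818e-06]), 'position': array([ 210.60256861, -561.35082234,  249.08135071]), 'ee_rot': array([-3.13999222e+00, -1.52004499e-04,  3.58820858e-01]), 'wrist_force': array([-0.29694984,  0.64047717,  0.05608607]), 'moment': array([ 0.01986015, -0.0382795 , -0.0002293 ]), 'grasp_force': 0.0, 'finger_gap': 0.9972098568284044}
```

View pics/top0.png

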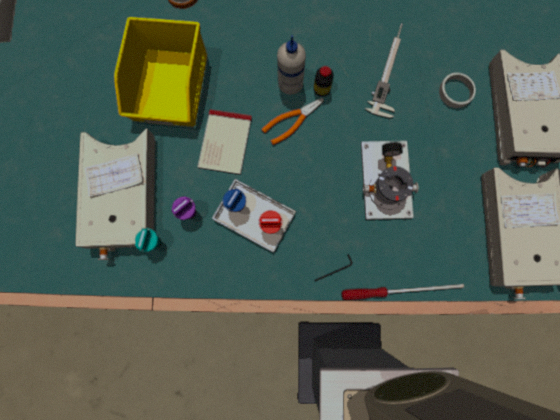

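View pics/side0.png

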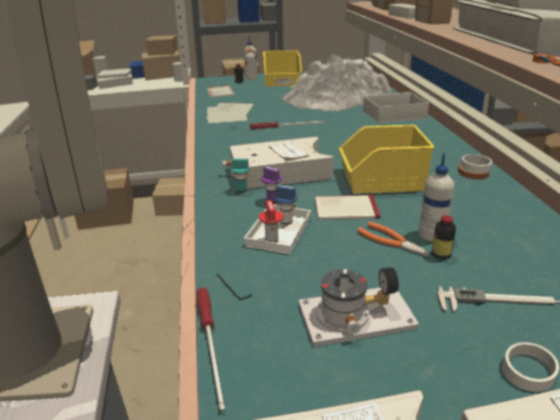

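The top view shows the blue cap at about (234,200), the red plug at (270,222), the station ring at (395,185) and the gauge at (391,150). In the side view they are at about (286,195), (271,215), (344,283) and (388,281). Next I zoom in.

```bash
cat >h.py <<'E'
import numpy as np, cv2
from scipy.spatial.transform import Rotation as R
from station import imaging
C={n:imaging.get_calibration(n) for n in("top","side")}
def ray(n,p):
    c=C[n];K=c["camera_matrix"]
    d=cv2.undistortPoints(np.array([[p]],float),K,np.array([c["k1"],0,0,0.]))[0,0]
    return c["origin"],R.from_euler("xyz",c["orientation"]).as_matrix()@np.array([*d,1])
def plane(n,p,z):
    o,d=ray(n,p); return o+d*(z-o[2])/d[2]
def tri(pt,ps):
    (a,u),(b,v)=ray("top",pt),ray("side",ps)
    s=np.linalg.lstsq(np.c_[u,-v],b-a,rcond=None)[0]
    x,y=a+u*s[0],b+v*s[1]; return (x+y)/2,np.linalg.norm(x-y)
def proj(n,X):
    c=C[n];M=R.from_euler("xyz",c["orientation"]).as_matrix()
    p=M.T@(np.array(X,float)-c["origin"])
    return cv2.projectPoints(p.reshape(1,1,3),np.zeros(3),np.zeros(3),c["camera_matrix"],np.array([c["k1"],0,0,0.]))[0].ravel()
E
python3 - <<'E'
import cv2,numpy as np
t=cv2.imread("pics/top0.png");s=cv2.imread("pics/side0.png")
def z(im,x,y,w,h): return cv2.resize(im[y:y+h,x:x+w],(400,300),interpolation=cv2.INTER_CUBIC)
cv2.imwrite("pics/z1.png",np.vstack([np.hstack([z(t,365,160,60,45),z(t,214,180,80,60)]),np.hstack([z(s,304,260,80,60),z(s,250,180,60,45)])]))
E
```

```text
(no output)
```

View pics/z1.png

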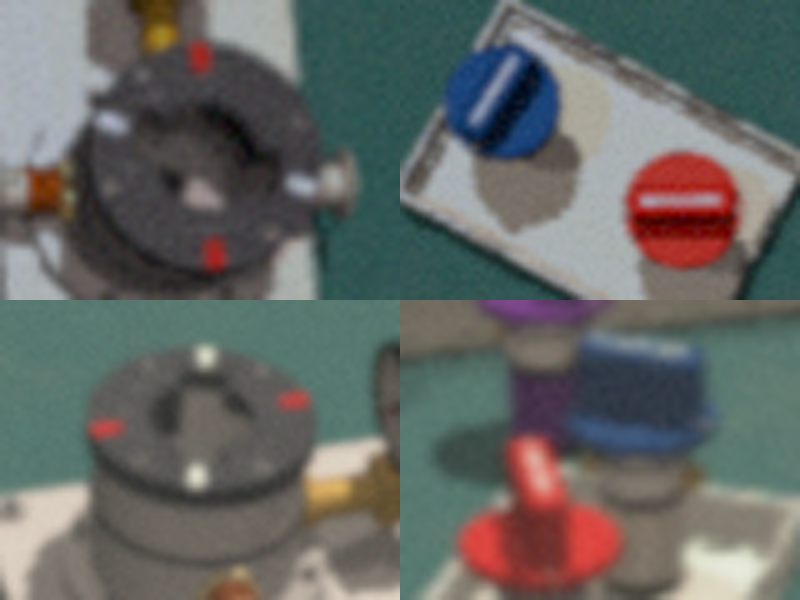

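The crops show the ring with two red and two white marks in each view, and the caps with their white wing lines. I'll compute sub-pixel positions from masks.

```bash
cat >m.py <<'E'
from h import *
def white(im,box,k=6,thr=None):
    x,y,w,h=box; g=im[y:y+h,x:x+w].min(2).astype(float)
    G=cv2.resize(g,None,fx=k,fy=k,interpolation=cv2.INTER_CUBIC)
    return blob((G>(thr or (G.min()+G.max())/2)),x,y,k)
def red(im,box,k=6):
    x,y,w,h=box; g=im[y:y+h,x:x+w].astype(float); g=g[...,2]-g[...,:2].max(2)
    G=cv2.resize(g,None,fx=k,fy=k,interpolation=cv2.INTER_CUBIC)
    return blob(G>(G.min()+G.max())/2,x,y,k)
def blob(M,x,y,k):
    n,l,st,ce=cv2.connectedComponentsWithStats(M.astype(np.uint8))
    i=1+np.argmax(st[1:,4]); P=np.argwhere(l==i)[:,::-1]
    P=(P+.5)/k-.5+[x,y]; c=P.mean(0); w,v=np.linalg.eigh(np.cov(P.T)); d=v[:,1]; L=np.sqrt(12*w[1])
    return c,c-d*L/2,c+d*L/2
E
python3 - <<'E'
from m import *
np.set_printoptions(precision=2,suppress=True)
t=cv2.imread("pics/top0.png");s=cv2.imread("pics/side0.png")
b=lambda x,y:(int(x)-4,int(y)-3,9,8)
R1=tri(red(t,b(395,168.7))[0],red(s,b(362.8,280))[0]); R2=tri(red(t,b(397,198))[0],red(s,b(325.4,286))[0])
W1=tri(white(t,b(381.8,178.3))[0],white(s,b(345,271.4))[0]); W2=tri(white(t,b(410,187.6))[0],white(s,b(343.4,295))[0])
print(R1,R2,W1,W2)
rt=[red(t,b(395,168.7))[0],red(t,b(397,198))[0],white(t,b(381.8,178.3))[0],white(t,b(410,187.6))[0]]
rs=[red(s,b(362.8,280))[0],red(s,b(325.4,286))[0],white(s,b(345,271.4))[0],white(s,b(343.4,295))[0]]
for n,q in(("top",rt),("side",rs)):
    P=[plane(n,p,82) for p in q]; print(n,np.array(P))
    r=P[0]-P[1];w=P[2]-P[3];print(np.hypot(*r[:2]),np.hypot(*w[:2]),(P[0]+P[1])/2,(P[2]+P[3])/2,"ang",np.degrees(np.arctan2(r[1],r[0])),np.degrees(np.arctan2(w[1],w[0])))
lt=white(t,(226,188,15,20)); ls=white(s,(276,183,22,9))
print(lt,ls); print(tri(lt[0],ls[0]))
for n,l in(("top",lt),("side",ls)):
    a,c=plane(n,l[1],94),plane(n,l[2],94); d=c-a; print(n,plane(n,l[0],94),np.hypot(*d[:2]),np.degrees(np.arctan2(d[1],d[0])))
# blue flange
for n,im,bx in(("top",t,(220,184,32,32)),("side",s,(270,180,35,35))):
    x,y,w,h=bx;g=im[y:y+h,x:x+w].astype(float);g=g[...,0]-g[...,2];G=cv2.resize(g,None,fx=6,fy=6,interpolation=cv2.INTER_CUBIC)
    c=max(cv2.findContours((G>35).astype(np.uint8),0,1)[0],key=cv2.contourArea)
    e=cv2.fitEllipse(c); p=(np.array(e[0])+.5)/6-.5+[x,y]; print(n,p,np.array(e[1])/6,plane(n,p,68))
pl=white(t,(258,210,25,24)); a,c=plane("top",pl[1],94),plane("top",pl[2],94);print("plug",(a+c)/2,c-a)
E
```

```text
(array([598.2 ,   0.53,  84.39]), np.float64(0.8802399146958738)) (array([531.01,  -1.91,  84.13]), np.float64(0.1736426825408619)) (array([576.24,  33.76,  83.05]), np.float64(1.2937074374294992)) (array([554.34, -34.79,  86.52]), np.float64(1.2345933640794033))
top [[599.35  -0.24  82.  ]
 [531.55  -2.54  82.  ]
 [577.18  33.4   82.  ]
 [556.05 -36.37  82.  ]]
67.83983151656787 72.90165152645211 [565.45  -1.39  82.  ] [566.62  -1.49  82.  ] ang 1.9438544550469805 73.1526115662503
side [[598.79   3.39  82.  ]
 [531.6    0.73  82.  ]
 [575.97  34.97  82.  ]
 [555.34 -29.55  82.  ]]
67.24928598645108 67.74217507969372 [565.2    2.06  82.  ] [565.66   2.71  82.  ] ang 2.2735270810601387 72.26322668399496
(array([232.34, 197.47]), array([236.44, 191.07]), array([228.24, 203.87])) (array([284.37, 185.61]), array([292.41, 187.12]), array([276.32, 184.11]))
(array([521.9 , 356.87, 100.42]), np.float64(3.3614693634672728))
top [524.93 357.69  94.  ] 33.093479854325295 149.45848844304464
side [522.13 369.21  94.  ] 41.45139126011516 145.80945585381676
top [231.92 198.52] [20.47 26.01] [527.89 362.03  68.  ]
side [283.52 199.64] [ 4.34 20.46] [516.33 349.04  68.  ]
plug [479.89 279.73  94.  ] [-37.74  66.49   0.  ]
```

```bash
python3 - <<'E'
from m import *
np.set_printoptions(precision=2,suppress=True)
I={n:np.mean([imaging.camera(n).astype(np.float32) for _ in range(4)],0) for n in("top","side")}
out=[]
for n,bx in(("top",(219,184,32,32)),("side",(268,178,36,36))):
    im=I[n];cv2.imwrite(f"pics/{n}a.png",im)
    x,y,w,h=bx;G=cv2.resize(im[y:y+h,x:x+w],None,fx=10,fy=10,interpolation=cv2.INTER_CUBIC)
    d=G[...,0]-G[...,2]; q=G[...,0]-G[...,1]
    M=((q>12)).astype(np.uint8)
    cs=max(cv2.findContours(M,0,1)[0],key=cv2.contourArea)
    hl=cv2.convexHull(cs); e=cv2.fitEllipse(hl)
    f=lambda p:(np.array(p)+.5)/10-.5+[x,y]
    print(n,"ell",f(e[0]),np.array(e[1])/10,e[2],"bbox",f(cs.min((0,1))),f(cs.max((0,1))),"plane",plane(n,f(e[0]),68+3))
    V=np.clip(G,0,255).astype(np.uint8).copy(); cv2.drawContours(V,[cs],-1,(0,255,0),1); cv2.ellipse(V,e,(0,255,255),1)
    out.append(cv2.resize(V,(400,400)))
cv2.imwrite("pics/z2.png",np.hstack(out))
E
```

```text
top ell [233.91 199.68] [23.61 25.18] 29.241727828979492 bbox [221.85 187.05] [245.55 211.45] plane [524.7  357.09  71.  ]
side ell [282.3  194.05] [19.27 32.08] 87.89307403564453 bbox [267.55 184.85] [296.75 202.65] plane [517.16 371.87  71.  ][ WARN:0@21.247] global loadsave.cpp:1063 imwrite_ Unsupported depth image for selected encoder is fallbacked to CV_8U.
```

View pics/z2.png

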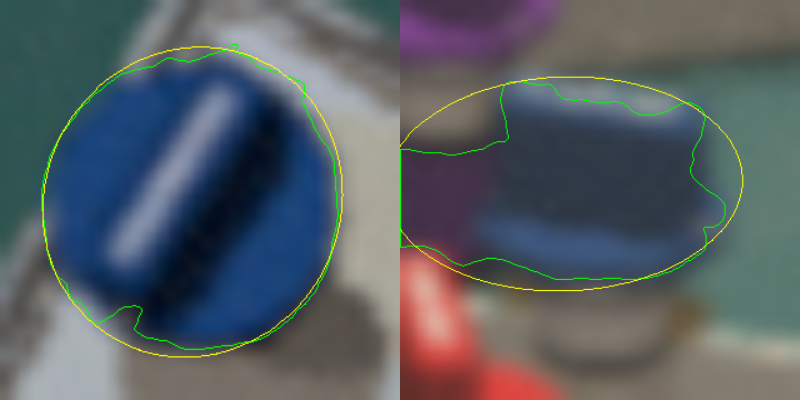

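The top crop shows the flange circle centred at about (233.8,199.6) and the wing line centred at (232.2,197.2). The side crop shows the wing's top line centred at about (285.7,186.3).

```bash
python3 - <<'E'
from m import *
np.set_printoptions(precision=2,suppress=True)
t=cv2.imread("pics/topa.png");s=cv2.imread("pics/sidea.png")
l=white(t,(226,188,14,18),10); ls=white(s,(277,183,20,8),10)
print(l,ls)
print(tri(l[0],(285.7,186.3)),tri(l[0],ls[0]))
a,c=plane("top",l[1],97),plane("top",l[2],97);d=c-a;print((a+c)/2,np.hypot(*d[:2]),np.degrees(np.arctan2(d[1],d[0])))
p=white(t,(262,216,17,8),10); a,c=plane("top",p[1],97),plane("top",p[2],97);d=c-a;print("plug",p,(a+c)/2,np.hypot(*d[:2]),np.degrees(np.arctan2(d[1],d[0])))
b=lambda x,y:(int(x)-4,int(y)-3,9,8)
q=[red(t,b(395,168.7))[0],red(t,b(397,198))[0],white(t,b(381.8,178.3))[0],white(t,b(410,187.6))[0]]
qs=[red(s,b(362.8,280))[0],red(s,b(325.4,286))[0],white(s,b(345,271.4))[0],white(s,b(343.4,295))[0]]
for u,v in zip(q,qs): print(tri(u,v),plane("top",u,82),plane("side",v,82))
E
```

```text
(array([232.33, 197.5 ]), array([236.43, 191.07]), array([228.24, 203.93])) (array([284.75, 185.65]), array([292.28, 187.35]), array([277.22, 183.96]))
(array([523.7 , 357.18,  97.97]), np.float64(0.6787205273021487)) (array([522.34, 356.91, 100.14]), np.float64(2.4615805143236127))
[524.28 357.28  97.  ] 33.05523216268841 149.63373747281616
plug (array([269.68, 219.52]), array([277.8 , 219.42]), array([261.56, 219.62])) [477.3  275.77  97.  ] 34.661201695904644 91.46505662617179
(array([598.22,   0.51,  84.38]), np.float64(0.9244842088506047)) [599.39  -0.25  82.  ] [598.79   3.37  82.  ]
(array([530.98,  -1.88,  84.12]), np.float64(0.13536489176675268)) [531.5  -2.5  82. ] [531.59   0.75  82.  ]
(array([576.2 ,  33.69,  83.13]), np.float64(1.1889898227790923)) [577.11  33.31  82.  ] [576.03  35.01  82.  ]
(array([554.37, -34.74,  86.52]), np.float64(1.2693952839245024)) [556.1  -36.33  82.  ] [555.35 -29.5   82.  ]
```

Measurements, all in agreement with the given sizes:

| Item | Position (mm) | Direction | Height check (mm) |
|---|---|---|---|
| Cartridge | (524, 357) | wing at -30.4° | top z about 98, so the tray floor is about 3 |
| Station | (565, -0.5) | red marks 2°, white marks 72° | ring about 82 to 84 |
| Plug | (477, 276) | – | – |

Now I move to above the cartridge.

The manual's scale: turns go in shares of 180 degrees. Converting my numbers, 129 degrees / 180 = 0.7167.

>>> {"op": "jog_arm", "data": {"motion": [[[0.2,0.35,0],[0,0,0.3333]],[[0.2,0.35,0],[0,0,0.3333]],[[0.2,0.35,0],[0,0,0.3333]],[[0.2,0.35,0],[0,0,0.3333]],[[0.2,0.35,0],[0,0,0.3333]],[[0.2,0.35,0],[0,0,0.3333]],[[0.2,0.35,0],[0,0,0.3333]],[[0.2,0.35,0],[0,0,0.3333]],[[0.314,0.919,-0.02],[0,0,0.7167]],[[0.314,0.919,-0.02],[0,0,0.7167]],[[0.314,0.919,-0.02],[0,0,0.7167]],[[0.314,0.919,-0.02],[0,0,0.7167]]], "gripper": 0, "squeeze": 70}}

```text
time_s: 1.7
position: [448.9, -16.6, 243.5]
ee_rot: [3.141, 0.001, 2.012]
wrist_force: [0.7, -0.2, 1.2]
finger_gap: 0.499
grasp_force: 0.0
```

Scaled: 25 degrees / 180 = 0.1389.

>>> {"op": "jog_arm", "data": {"motion": [[[0.073,0.36,-0.02],[0,0,0.1389]],[[0.073,0.36,-0.02],[0,0,0.1389]],[[0.073,0.36,-0.02],[0,0,0.1389]],[[0.073,0.36,-0.02],[0,0,0.1389]],[[0.073,0.36,-0.02],[0,0,0.1389]],[[0.073,0.36,-0.02],[0,0,0.1389]],[[0.073,0.36,-0.06],[0,0,0.1389]],[[0.073,0.36,-0.08],[0,0,0.1389]],[[0.073,0.36,-0.08],[0,0,0.1389]],[[0.073,0.36,-0.08],[0,0,0.1389]],[[0.073,0.36,-0.08],[0,0,0.1389]]]}}

```text
time_s: 2.8
position: [522.7, 341.0, 165.1]
ee_rot: [3.14, 0.001, 2.442]
wrist_force: [1.4, -0.4, 1.2]
finger_gap: 0.502
grasp_force: 0.0
```

```bash
python3 - <<'E'
from m import *
from station import status
out=[]
for n,(x,y,w,h) in(("top",(194,160,80,60)),("side",(250,130,80,60))):
    im=imaging.camera(n);cv2.imwrite(f"pics/{n}b.png",im); out.append(cv2.resize(im[y:y+h,x:x+w],(400,300),interpolation=cv2.INTER_CUBIC))
cv2.imwrite("pics/z3.png",np.hstack(out)); s=status.sense(); print(s["position"],np.degrees(s["ee_rot"]),s["joints"])
for n in("top","side"):print(proj(n,s["position"]))
E
```

```text
[523.11003959 340.94625585 165.81221747] [1.79796175e+02 9.13646583e-02 1.39861995e+02] [ 4.95628787e-01  2.43449308e-01  1.51621997e+00 -1.85703482e-04
  1.37802918e+00 -3.74594818e-01]
[236.13810725 191.11679231]
[286.21424334 162.03529075]
```

View pics/z3.png

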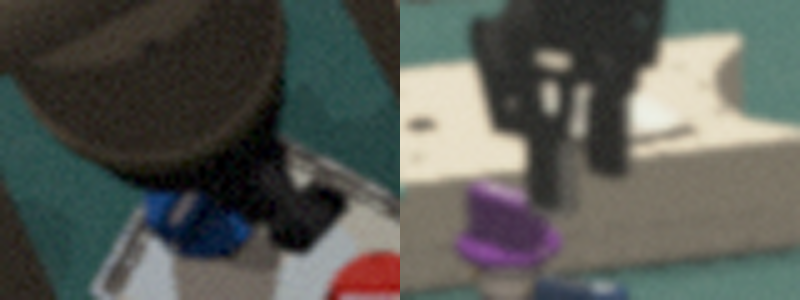

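The top crop shows the gripper just short of the cartridge, and the side crop shows the fingers above the blue cap. I'll correct by 16 mm and 9.7°, then descend.

Scaled: 9.7 degrees / 180 = 0.0539.

>>> {"op": "jog_arm", "data": {"motion": [[[0.001,0.016,0],[0,0,0.0444]],[[0.001,0.016,0],[0,0,0.0539]],[[0.001,0.016,-0.02],[0,0,0.0539]],[[0.001,0.016,-0.04],[0,0,0.0539]],[[0.001,0.016,-0.06],[0,0,0.0539]],[[0.001,0.016,-0.071],[0,0,0.0539]],[[0.001,0.016,-0.071],[0,0,0.0539]]]}}

```text
time_s: 3.6
position: [522.0, 356.2, 90.8]
ee_rot: [-3.139, -0.001, 2.61]
wrist_force: [0.3, 0.3, 0.7]
finger_gap: 0.501
grasp_force: 0.0
```

```bash
python3 - <<'E'
from m import *
from station import status
out=[]
for n,(x,y,w,h) in(("top",(194,170,80,60)),("side",(250,160,80,60))):
    im=imaging.camera(n);cv2.imwrite(f"pics/{n}c.png",im); out.append(cv2.resize(im[y:y+h,x:x+w],(400,300),interpolation=cv2.INTER_CUBIC))
cv2.imwrite("pics/z4.png",np.hstack(out)); s=status.sense(); print(s["position"],np.degrees(s["ee_rot"]),s["wrist_force"])
E
```

```text
[523.28984278 357.26588142  93.18575669] [1.79951259e+02 3.17731509e-02 1.49569926e+02] [-0.54992852 -0.40813378  0.79093046]
```

View pics/z4.png

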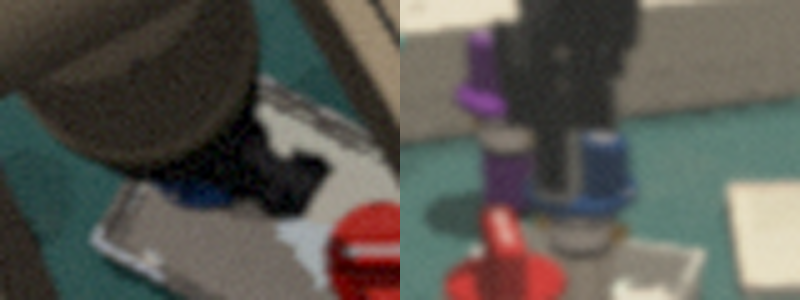

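The side crop shows the near finger beside the wing at about (560,165) with its tip just above the flange, which fits the expected offset. Closing now.

>>> {"op": "jog_arm", "data": {"motion": [[[0,0,0],[0,0,0]],[[0,0,0],[0,0,0]],[[0,0,0],[0,0,0]],[[0,0,0],[0,0,0]],[[0,0,0],[0,0,0]],[[0,0,0],[0,0,0]]], "gripper": -1}}

```text
time_s: 4.3
position: [523.7, 358.1, 93.8]
ee_rot: [3.139, 0.001, 2.612]
wrist_force: [0.8, 0.9, 5.9]
finger_gap: 0.148
grasp_force: 69.7
```

Scaled: -72 degrees / 180 = -0.4.

>>> {"op": "jog_arm", "data": {"motion": [[[0,0,0.03],[0,0,0]],[[0,0,0.07],[0,0,0]],[[0,0,0.11],[0,0,0]],[[0.01,-0.04,0.14],[0,0,-0.0444]],[[0.015,-0.08,0.14],[0,0,-0.0889]],[[0.02,-0.12,0.14],[0,0,-0.1333]],[[0.024,-0.16,0.14],[0,0,-0.1778]],[[0.028,-0.2,0.14],[0,0,-0.2222]],[[0.032,-0.24,0.14],[0,0,-0.2667]],[[0.036,-0.28,0.14],[0,0,-0.3111]],[[0.04,-0.32,0.14],[0,0,-0.3556]],[[0.042,-0.357,0.14],[0,0,-0.4]]]}}

```text
time_s: 5.5
position: [564.5, -1.4, 232.0]
ee_rot: [-3.141, 0.0, 1.349]
wrist_force: [0.8, 0.5, -1.7]
finger_gap: 0.145
grasp_force: 68.8
```

Scaled: -5.6 degrees / 180 = -0.0311.

>>> {"op": "jog_arm", "data": {"motion": [[[0,0,0],[0,0,-0.0311]],[[0,0,0],[0,0,-0.0311]],[[0,0,0],[0,0,-0.0311]],[[0,0,0],[0,0,-0.0311]]]}}

```text
time_s: 5.9
position: [564.7, 1.3, 232.1]
ee_rot: [-3.141, -0.0, 1.261]
wrist_force: [0.2, -0.3, -1.1]
finger_gap: 0.148
grasp_force: 68.7
```

```bash
python3 - <<'E'
from m import *
from station import status
out=[]
for n,(x,y,w,h) in(("top",(355,140,80,60)),("side",(304,190,80,120))):
    im=imaging.camera(n);cv2.imwrite(f"pics/{n}d.png",im); out.append(cv2.resize(im[y:y+h,x:x+w],(400,h*5),interpolation=cv2.INTER_CUBIC))
out[0]=cv2.copyMakeBorder(out[0],0,300,0,0,cv2.BORDER_CONSTANT)
cv2.imwrite("pics/z5.png",np.hstack(out)); s=status.sense(); print(s["position"],np.degrees(s["ee_rot"]),s["wrist_force"],s["time_s"],s["finger_gap"])
E
```

```text
[564.71195755   1.28163684 232.12172311] [-1.79995073e+02 -3.83760818e-04  7.21951401e+01] [-0.13027385  0.1098619  -0.24423281] 6.0 0.14497291021510497
```

View pics/z5.png

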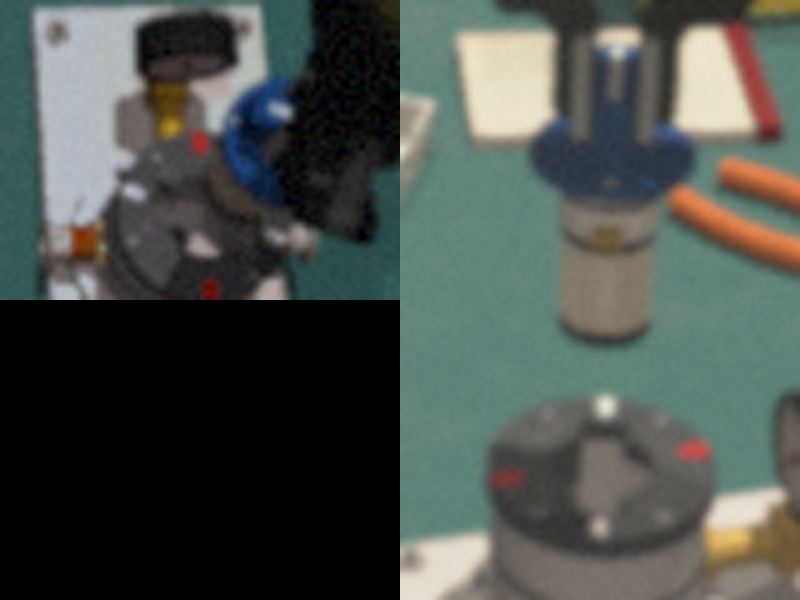

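The side crop shows the cartridge upright in the grip above the ring, with its lug facing the camera and the body at columns 560–650. The top crop shows the left arc of the flange. Next I measure the cartridge axis relative to the ring in both views.

```bash
python3 - <<'E'
from m import *
from scipy.optimize import least_squares
np.set_printoptions(precision=2,suppress=True)
t=cv2.imread("pics/topd.png").astype(float);s=cv2.imread("pics/sided.png").astype(float)
P=np.array([564.7,1.28])
# side: body silhouette rows (grey vs teal): use G-R
for r in range(240,254,3):
    g=(s[r-1:r+2,:,1]-s[r-1:r+2,:,2]).mean(0); xs=np.arange(325,450); xs=np.arange(325,366); v=np.interp(np.arange(325,365,.1),xs,g[xs]); X=np.arange(325,365,.1)
    th=(np.median(v[:50])+v[len(v)//2-40:len(v)//2+40].mean())/2
    i=X[v<th]; m=(i.min()+i.max())/2
    zs=np.linspace(140,215,300); pr=np.array([proj("side",[*P,z]) for z in zs]); k=np.argmin(abs(pr[:,1]-r))
    print("row",r,"L/R",i.min(),i.max(),"mid",m,"pred axis",pr[k],zs[k],"mm/px",1/np.linalg.norm(proj("side",[P[0]+1,P[1],zs[k]])-pr[k]))
# ring centre in the side view vs the projected axis
b=lambda x,y:(int(x)-4,int(y)-3,9,8)
a=cv2.imread("pics/sidea.png");c=np.mean([red(a,b(362.8,280))[0],red(a,b(325.4,286))[0]],0);print("ring side red mid",c,"pred at P",proj("side",[*P,82]))
# top: blue arc
x,y,w,h=395,150,25,35;k=10
G=cv2.resize(t[y:y+h,x:x+w].astype(np.float32),None,fx=k,fy=k,interpolation=cv2.INTER_CUBIC)
M=((G[...,0]-G[...,2]>30)).astype(np.uint8)
cs=max(cv2.findContours(M,0,1)[0],key=cv2.contourArea)[:,0]
q=(cs+.5)/k-.5+[x,y]; W=np.array([plane("top",p,210)[:2] for p in q])
for lo in (P[1]+3,P[1]+8):
    S=W[W[:,1]>lo]
    f=least_squares(lambda u:np.hypot(*(S-u).T)-26,P,loss="soft_l1",f_scale=.5); print("flange centre top",f.x,len(S),abs(f.fun).mean())
E
```

```text
row 240 L/R 335.70000000000243 354.5000000000067 mid 345.10000000000457 pred axis [345.76 239.96] 169.09698996655518 mm/px 1.6720544428697068
row 243 L/R 335.6000000000024 354.30000000000666 mid 344.95000000000454 pred axis [345.61 242.94] 163.3277591973244 mm/px 1.6777955283347086
row 246 L/R 335.6000000000024 354.1000000000066 mid 344.8500000000045 pred axis [345.45 246.03] 157.30769230769232 mm/px 1.6838056115999984
row 249 L/R 335.30000000000234 353.90000000000657 mid 344.60000000000446 pred axis [345.3  248.97] 151.53846153846155 mm/px 1.689583690215677
row 252 L/R 335.40000000000236 353.80000000000655 mid 344.60000000000446 pred axis [345.14 252.01] 145.51839464882943 mm/px 1.6956320376647116
ring side red mid [343.49 282.43] pred at P [343.49 282.73]
flange centre top [565.    -1.39] 658 5.516226861166543
flange centre top [563.35   0.2 ] 435 4.041769736402047
```

```bash
python3 - <<'E'
from m import *
from scipy.optimize import least_squares
np.set_printoptions(precision=2,suppress=True)
ims=[cv2.imread("pics/topd.png").astype(float)]+[imaging.camera("top").astype(float) for _ in range(3)]
t=np.mean(ims,0)
for th in(25,40):
    q=[]
    for r in range(156,181):
        X=np.arange(392,425,.1); v=np.interp(X,np.arange(392,425),(t[r,392:425,0]-t[r,392:425,2]))
        i=np.flatnonzero(v>th)
        if len(i): q.append([X[i[0]],r])
    W=np.array([plane("top",p,209)[:2] for p in q])
    for R0 in(26,None):
        fn=(lambda u:np.hypot(*(W-u[:2]).T)-26) if R0 else (lambda u:np.hypot(*(W-u[:2]).T)-u[2])
        f=least_squares(fn,[564.7,1.3]+([] if R0 else [26]),loss="soft_l1",f_scale=.5); print(th,f.x,np.round(f.fun,1))
s=np.mean([imaging.camera("side").astype(float) for _ in range(3)],0)
# flange ellipse in side
d=cv2.resize((s[205:235,325:372,0]-s[205:235,325:372,1]).astype(np.float32),None,fx=10,fy=10,interpolation=cv2.INTER_CUBIC)
for th in(15,25):
    c=max(cv2.findContours((d>th).astype(np.uint8),0,1)[0],key=cv2.contourArea);print(th,(c.min((0,1))+.5)/10-.5+[325,205],(c.max((0,1))+.5)/10-.5+[325,205])
print(proj("side",[564.7,1.28,207]))
E
```

```text
25 [563.35   1.07] [-0.1 -0.2  0.1  0.1 -0.1 -0.5 -0.5 -0.3  0.   0.  -0.   0.1  0.1  0.1
  0.3  0.4  0.1  0.2  0.3  0.3  0.1 -0.4 -0.7 -0.4 -0.9]
25 [563.39   2.06  25.14] [ 0.3  0.1  0.2  0.2 -0.  -0.5 -0.5 -0.4 -0.1 -0.1 -0.2 -0.1 -0.   0.
  0.2  0.3  0.1  0.2  0.3  0.4  0.2 -0.2 -0.4 -0.  -0.3]
40 [562.96   0.23] [-0.1 -0.3  0.   0.1  0.1 -0.2 -0.6 -6.8 -1.6 -0.   0.1  0.3  0.4  0.4
  0.5  0.6  0.3  0.3  0.1  0.2 -0.2 -1.2 -1.5 -1.5]
40 [563.3    2.25  24.24] [ 0.7  0.1  0.3  0.2  0.  -0.3 -0.8 -7.  -1.9 -0.3 -0.2  0.1  0.1  0.1
  0.3  0.5  0.2  0.3  0.3  0.5  0.2 -0.5 -0.6 -0.3]
15 [342.75 210.55] [351.35 224.55]
25 [355.15 214.95] [360.75 218.35]
[346.78 219.8 ]
```

>>> {"op": "jog_arm", "data": {"motion": [[[0.0013,-0.002,-0.02],[0,0,0]],[[0.0013,-0.002,-0.04],[0,0,0]],[[0.0013,-0.002,-0.05],[0,0,0]],[[0.0013,-0.002,-0.05],[0,0,0]],[[0.0013,-0.002,-0.05],[0,0,0]]]}}

```text
time_s: 6.8
position: [566.2, -1.6, 182.6]
ee_rot: [3.141, -0.0, 1.257]
wrist_force: [-0.6, 0.3, -1.0]
finger_gap: 0.144
grasp_force: 68.7
```

```bash
cat >rel.py <<'E'
from m import *
from station import status
from scipy.optimize import least_squares
np.set_printoptions(precision=2,suppress=True)
st=status.sense(); P=st["position"]; print(P,np.degrees(st["ee_rot"]),st["wrist_force"],st["time_s"])
t=np.mean([imaging.camera("top").astype(float) for _ in range(3)],0)
s=np.mean([imaging.camera("side").astype(float) for _ in range(3)],0)
cv2.imwrite("pics/tope.png",t.astype(np.uint8));cv2.imwrite("pics/sidee.png",s.astype(np.uint8))
zf=P[2]-90+67; c0=proj("top",[*P[:2],zf]); r0=int(c0[1]); x0=int(c0[0])-25
q=[]
for r in range(r0-13,r0+14):
    X=np.arange(x0,x0+30,.1); v=np.interp(X,np.arange(x0,x0+31),(t[r,x0:x0+31,0]-t[r,x0:x0+31,2])); i=np.flatnonzero(v>25)
    if len(i): q.append([X[i[0]],r])
W=np.array([plane("top",p,zf)[:2] for p in q])
f=least_squares(lambda u:np.hypot(*(W-u).T)-26,P[:2],loss="soft_l1",f_scale=.5);print("top flange",f.x,np.round(f.fun,1))
zs=np.linspace(P[2]-90,P[2]-20,400); pr=np.array([proj("side",[*P[:2],z]) for z in zs])
for zz in (6,12,18,24,30):
    c=proj("side",[*P[:2],P[2]-90+zz]); r=int(round(c[1])); X=np.arange(c[0]-18,c[0]+18,.1); cols=np.arange(560)
    v=np.interp(X,cols,(s[r-1:r+2,:,1]-s[r-1:r+2,:,2]).mean(0)); th=(np.median(v[:40])+np.median(v[150:210]))/2; i=X[v<th]
    k=np.argmin(abs(pr[:,1]-r)); print(r,i.min(),i.max(),"mid-pred px",(i.min()+i.max())/2-pr[k,0])
print("ring pred",proj("side",[*P[:2],82]))
E
python3 rel.py
```

```text
[566.22  -1.57 182.64] [179.99  -0.    72.04] [-0.64  0.34 -1.04] 6.8
top flange [565.23  -1.87] [ 0.2  0.2 -0.1  0.1 -0.5 -1.2 -1.7 -2.2 -1.7  0.2  0.6  0.5  0.4  0.4
  0.4  0.   0.4  0.1  0.1  0.1 -0.1 -0.5 -0.6 -0.7]
276 336.12743489671266 354.4274348967168 mid-pred px 0.0602878409502523
273 332.8876286607796 354.8876286607846 mid-pred px -1.4981235274543678
270 335.3483153711312 354.44831537113555 mid-pred px -0.6518822678968377
267 336.4094885775943 354.4094885775984 mid-pred px -0.31038436333773234
264 336.77114150073857 354.27114150074254 mid-pred px -0.3642027330605515
ring pred [344.79 283.63]
```

>>> {"op": "jog_arm", "data": {"motion": [[[-0.0005,0.0003,0],[0,0,0]],[[-0.0005,0.0003,-0.01],[0,0,0]],[[-0.0005,0.0003,-0.02],[0,0,0]],[[-0.0005,0.0003,-0.03],[0,0,0]],[[-0.0005,0.0003,-0.04],[0,0,0]],[[-0.0005,0.0003,-0.044],[0,0,0]],[[-0.0005,0.0003,-0.044],[0,0,0]]]}}

```text
time_s: 7.8
position: [564.8, -1.2, 136.8]
ee_rot: [-3.139, 0.001, 1.257]
wrist_force: [-0.4, 0.5, -1.0]
finger_gap: 0.149
grasp_force: 68.7
```

>>> {"op": "jog_arm", "data": {"motion": [[[0,0,-0.003],[0,0,0]],[[0,0,-0.006],[0,0,0]],[[0,0,-0.009],[0,0,0]],[[0,0,-0.009],[0,0,0]]]}}

```text
time_s: 8.2
position: [565.3, -1.2, 128.7]
ee_rot: [-3.141, 0.0, 1.257]
wrist_force: [-0.7, 0.4, -1.2]
finger_gap: 0.151
grasp_force: 68.7
```

>>> {"op": "jog_arm", "data": {"motion": [[[0,0,-0.002],[0,0,0]],[[0,0,-0.004],[0,0,0]],[[0,0,-0.004],[0,0,0]]]}}

```text
time_s: 8.5
position: [565.8, -1.3, 125.4]
ee_rot: [3.141, -0.0, 1.257]
wrist_force: [-0.5, 0.6, 2.0]
finger_gap: 0.147
grasp_force: 69.2
```

The lugs are in, with about 3 N of spring contact at the expected height. Pressing down now.

>>> {"op": "jog_arm", "data": {"motion": [[[0,0,-0.003],[0,0,0]],[[0,0,-0.006],[0,0,0]],[[0,0,-0.009],[0,0,0]],[[0,0,-0.012],[0,0,0]],[[0,0,-0.0125],[0,0,0]],[[0,0,-0.0125],[0,0,0]]]}}

```text
time_s: 9.1
position: [566.1, -1.3, 113.3]
ee_rot: [3.14, -0.0, 1.257]
wrist_force: [-1.1, 0.4, 7.8]
finger_gap: 0.144
grasp_force: 70.1
```

Scaled: -15 degrees / 180 = -0.0833.

>>> {"op": "jog_arm", "data": {"motion": [[[0,0,-0.0015],[0,0,0]],[[0,0,-0.0015],[0,0,0]],[[0,0,-0.0015],[0,0,-0.0278]],[[0,0,-0.0015],[0,0,-0.0556]],[[0,0,-0.0015],[0,0,-0.0833]],[[0,0,-0.0015],[0,0,-0.0833]]]}}

```text
time_s: 9.7
position: [566.7, -1.5, 112.4]
ee_rot: [3.139, -0.001, 0.992]
wrist_force: [-0.1, -0.6, 8.9]
finger_gap: 0.146
grasp_force: 70.1
```

```bash
python3 -c "
from station import status
s=status.sense()
for k in('position','ee_rot','wrist_force','moment','finger_gap'):print(k,s[k])"
```

```text
position [566.70960298  -1.48793686 112.42652171]
ee_rot [ 3.13910357e+00 -1.13537209e-03  9.92282531e-01]
wrist_force [-0.10029025 -0.63265035  8.85875759]
moment [ 0.00097076  0.18257414 -0.01677258]
finger_gap 0.14563847916477182
```

Scaled: -56 degrees / 180 = -0.3111.

>>> {"op": "jog_arm", "data": {"motion": [[[0,0,0],[0,0,-0.0389]],[[0,0,0],[0,0,-0.0778]],[[0,0,0],[0,0,-0.1167]],[[0,0,0],[0,0,-0.1556]],[[0,0,0],[0,0,-0.1944]],[[0,0,0],[0,0,-0.2333]],[[0,0,0],[0,0,-0.2722]],[[0,0,0],[0,0,-0.2944]],[[0,0,0],[0,0,-0.3111]],[[0,0,0],[0,0,-0.3111]]]}}

```text
time_s: 10.7
position: [566.9, -0.9, 112.4]
ee_rot: [-3.141, -0.003, 0.016]
wrist_force: [0.9, 2.9, 8.0]
finger_gap: 0.142
grasp_force: 70.1
```

```bash
python3 -c "
from station import status
s=status.sense()
for k in('position','ee_rot','wrist_force','moment','finger_gap'):print(k,s[k])"
```

```text
position [566.91757334  -0.87638308 112.44369467]
ee_rot [-3.14113421 -0.0032425   0.01648928]
wrist_force [0.86128773 2.94407311 7.98138063]
moment [ 0.48990087 -0.10048487  0.1355416 ]
finger_gap 0.14208786545137547
```

Scaled: -3 degrees / 180 = -0.0167.

>>> {"op": "jog_arm", "data": {"motion": [[[0,0,0],[0,0,-0.0167]],[[0,0,0],[0,0,-0.0167]]]}}

```text
time_s: 10.9
position: [567.0, -0.8, 112.4]
ee_rot: [-3.141, -0.003, -0.035]
wrist_force: [1.3, 2.8, 8.6]
finger_gap: 0.146
grasp_force: 70.8
```

```bash
python3 -c "
from station import status
s=status.sense()
for k in('position','ee_rot','wrist_force','moment','finger_gap'):print(k,s[k])"
```

```text
position [566.95345781  -0.84970955 112.44494216]
ee_rot [-3.14119425 -0.00330119 -0.03469932]
wrist_force [1.34753333 2.75041076 8.56129956]
moment [ 0.39750855 -0.07846291  0.90919926]
finger_gap 0.14551475060004074
```

The stop is reached, with 0.9 Nm of moment. I'll ease back slightly, let the spring lift it, then release.

Scaled: 2 degrees / 180 = 0.0111.

>>> {"op": "jog_arm", "data": {"motion": [[[0,0,0],[0,0,0.0111]],[[0,0,0.002],[0,0,0.0111]],[[0,0,0.004],[0,0,0.0111]],[[0,0,0.005],[0,0,0.0111]],[[0,0,0.005],[0,0,0.0111]]]}}

```text
time_s: 11.4
position: [566.3, -0.9, 116.5]
ee_rot: [-3.141, -0.002, 0.0]
wrist_force: [3.0, 3.7, 2.1]
finger_gap: 0.146
grasp_force: 69.2
```

>>> {"op": "jog_arm", "data": {"motion": [[[0,0,0],[0,0,0]],[[0,0,0],[0,0,0]],[[0,0,0],[0,0,0]],[[0,0,0],[0,0,0]],[[0,0,0.01],[0,0,0]],[[0,0,0.03],[0,0,0]],[[0,0,0.06],[0,0,0]],[[0,0,0.1],[0,0,0]],[[-0.04,-0.04,0.15],[0,0,0]],[[-0.08,-0.08,0.18],[0,0,0]],[[-0.12,-0.12,0.18],[0,0,0]],[[-0.16,-0.16,0.18],[0,0,0]]], "gripper": -0.2}}

```text
time_s: 12.6
position: [438.8, -128.5, 294.5]
ee_rot: [3.14, -0.004, 0.002]
wrist_force: [0.6, -1.7, 1.1]
finger_gap: 0.398
grasp_force: 0.0
```

>>> {"op": "jog_arm", "data": {"motion": [[[0,-0.05,0],[0,0,0]],[[0,-0.1,0],[0,0,0]],[[0,-0.15,0],[0,0,0]],[[0,-0.15,0],[0,0,0]]]}}

```text
time_s: 13.0
position: [438.0, -282.6, 291.8]
ee_rot: [3.14, 0.001, -0.005]
wrist_force: [-0.3, 1.3, 0.1]
finger_gap: 0.4
grasp_force: 0.0
```

```bash
python3 - <<'E'
from m import *
np.set_printoptions(precision=2,suppress=True)
I={n:np.mean([imaging.camera(n).astype(np.float32) for _ in range(3)],0).astype(np.uint8) for n in("top","side")}
out=[]
for n,(x,y,w,h) in(("top",(355,140,80,60)),("side",(304,230,80,80))):
    cv2.imwrite(f"pics/{n}f.png",I[n]); o=cv2.resize(I[n][y:y+h,x:x+w],(400,h*5),interpolation=cv2.INTER_CUBIC); out.append(cv2.copyMakeBorder(o,0,400-h*5,0,0,cv2.BORDER_CONSTANT))
cv2.imwrite("pics/z6.png",np.hstack(out))
E
```

```text
(no output)
```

View pics/z6.png

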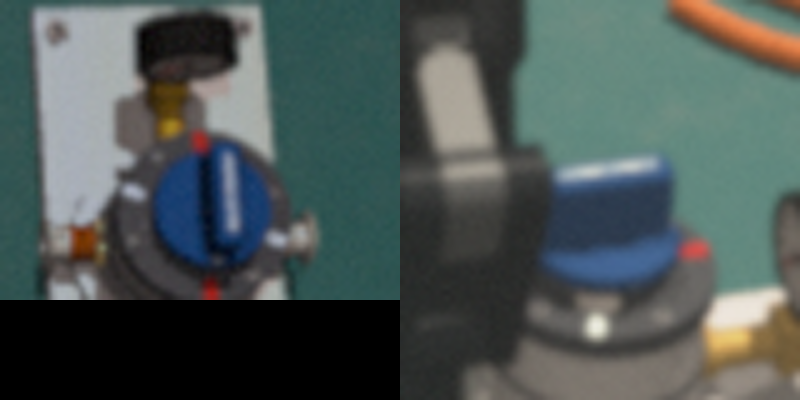

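The top crop shows the wing line running along the red marks, and the line's offset from the flange centre is what parallax predicts for an upright cartridge. The gripper partly hides the side view, so I'll clear the arm away and check the height.

>>> {"op": "jog_arm", "data": {"motion": [[[-0.22,-0.27,-0.02],[0,0,0]],[[-0.22,-0.27,-0.02],[0,0,0]],[[-0.22,-0.27,-0.02],[0,0,0]],[[-0.22,-0.27,-0.02],[0,0,0]],[[-0.22,-0.27,-0.02],[0,0,0]],[[-0.22,-0.27,-0.02],[0,0,0]],[[-0.22,-0.27,-0.02],[0,0,0]],[[-0.22,-0.27,-0.02],[0,0,0]]]}}

```text
time_s: 14.1
position: [215.9, -550.0, 270.7]
ee_rot: [3.141, 0.002, -0.003]
wrist_force: [-0.0, -0.7, -0.0]
finger_gap: 0.4
grasp_force: 0.0
```

```bash
python3 - <<'E'
from m import *
np.set_printoptions(precision=2,suppress=True)
I={n:np.mean([imaging.camera(n).astype(np.float32) for _ in range(3)],0).astype(np.uint8) for n in("top","side")}
out=[]
for n,(x,y,w,h) in(("top",(214,180,80,80)),("side",(304,230,80,80))):
    cv2.imwrite(f"pics/{n}g.png",I[n]); out.append(cv2.resize(I[n][y:y+h,x:x+w],(400,400),interpolation=cv2.INTER_CUBIC))
cv2.imwrite("pics/z7.png",np.hstack(out))
t,s=I["top"],I["side"]
l=white(t,(396,166,9,24),10); ls=white(s,(331,258,30,11),10); print(l,ls)
X=tri(l[0],ls[0]);print(X)
for n,q in(("top",l),("side",ls)):
    a,c=plane(n,q[1],122),plane(n,q[2],122);d=c-a;print(n,(a+c)/2,np.hypot(*d[:2]),np.degrees(np.arctan2(d[1],d[0])))
print(proj("side",[565,0,122]),proj("side",[565,0,129]),proj("side",[565,0,82]))
p=white(t,(262,216,17,8),10);print("plug",plane("top",p[0],97))
E
```

```text
(array([400.7, 178.1]), array([400.15, 170.53]), array([401.26, 185.67])) (array([345.15, 263.16]), array([354.64, 261.93]), array([335.66, 264.39]))
(array([565.18,  -0.56, 124.28]), np.float64(0.019727941324865893))
top [565.85  -1.25 122.  ] 33.097167003693706 -178.2723883868618
side [566.18   2.52 122.  ] 33.10781674776184 -178.80592210369036
[344.9 264.1] [345.08 260.66] [343.86 283.16]
plug [477.28 275.65  97.  ]
```

View pics/z7.png

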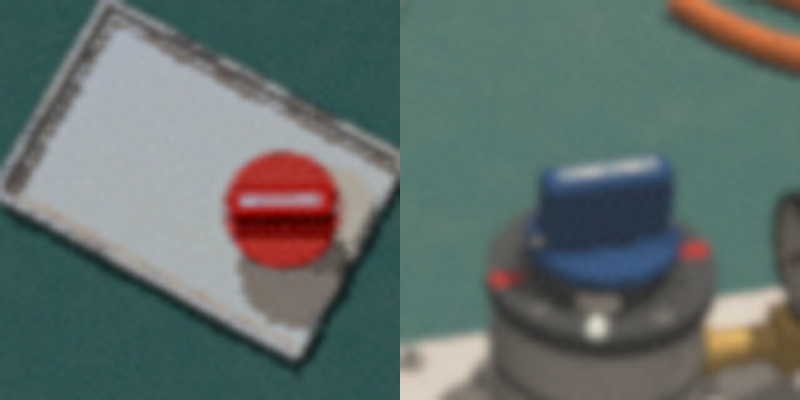

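The plug stands unmoved at (477, 276). The wing top is at 124.3 mm raw; with the +2.3 mm bias seen on the ring that is 122 mm, so the cartridge origin is at 28 mm, in the catch. Its axis is within 1 mm of the ring's, and the wing is at about 1.5° against 2° for the red marks.

```bash
python3 -c "
from station import job
print(job.hand_in())"
```

```text
the job is handed in; nothing more can be done
None
```

The filter cartridge is locked in the station and released, the blanking plug stands untouched in the tray, and the job was handed in at about 14 s of the 45 s allowed; no verdict was returned.

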